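# Lay two drying discs flat in their box and flip its lid shut

### The job

Two rinsed metal discs were stood on edge to dry in an open compartment box, each leaning forward on the box's front wall. With a fingertip, push the top of each disc back so that it tips over and lies flat in its compartment, then flip the standing lid over and push it fully shut. Push gently and only push: do not pinch or lift anything, let the box stay where it stands with its vial inside, and leave the things around it alone.

Things in the scene. Friction and masses are not known exactly. Their poses are not given: they have to be found in the camera images.
- kit_box: Clear lidded box, 0.5 to 0.8 kg, loose (slides at 2 to 5 N). Origin under it, on the table; x points from the front wall to the hinge at the back, y left, z up. In this frame the tub spans x -39..46, y -65..65 mm; walls 2 mm thick, outer ones 24 mm high; foam floor top at z 9 mm. Dividers 20 mm tall at y = -22 and 22 mm make 3 compartments, centred at y = -43, 0, 43 mm.
- middle_compartment (a point): Centre of the floor of the box's middle compartment (box frame 3.5, 0, 9 mm), on its grey foam liner. Each compartment is 81 mm long (box x -37..44 mm) and 40 mm wide. The two discs and the vial have one compartment each, in any order.
- kit_box_lid (a joint): Lid hinge, rad: 0 = shut flat on the box (outer face then 28 mm above the table), 1.57 = upright, 1.92 = leaning back on its stop; starts at 1.6 to 1.9. The hinge is stiff enough to stay at any angle, so the lid must be pushed the whole way; at 1 rad/s it takes under 2 N at its front edge.
- lid_hinge (a point): Middle of the lid's hinge line, at the back of the box (box frame x 46, y 0, z 27 mm).
- lid_edge (a point): Middle of the lid's free (front) edge on the outer face, 85 mm from the hinge, about 0.11 m above the table while the lid stands open. The lid is a 2 mm plate, 130 mm wide, 20 g; a 5 mm lip under this edge passes outside the front wall (box x -42..-40 mm when shut).
- disc_one: Plain turned metal disc, 38 mm across, 5 mm thick, 35 to 60 g, one of two, on edge in a compartment. Origin: centre of the face toward the back of the box; its z axis runs through the disc to the other face, which leans on the front wall's top edge. When flat, z points up and the origin is 9 mm above the table. Tipped back, it falls flat by itself from about 10 degrees past upright.
- disc_two: Plain turned metal disc, 38 mm across, 5 mm thick, 35 to 60 g, one of two, on edge in a compartment. Origin: centre of the face toward the back of the box; its z axis runs through the disc to the other face, which leans on the front wall's top edge. When flat, z points up and the origin is 9 mm above the table. Tipped back, it falls flat by itself from about 10 degrees past upright.
- disc_one_top (a point): Highest point of disc_one as it stands at the start, mid-thickness, 47 mm above the table (23 mm above the front wall), at about box x = -40 mm; the disc leans about 15 degrees to the front and its foot stands on the liner at about box x = -31 mm.
- disc_two_top (a point): Highest point of disc_two as it stands at the start, mid-thickness, 47 mm above the table (23 mm above the front wall), at about box x = -40 mm; the disc leans about 15 degrees to the front and its foot stands on the liner at about box x = -31 mm.
- vial: Small white vial with a blue cap, 15 mm across, 46 mm long, 10 g, loose, lying along x in the compartment without a disc; origin at the centre of its bottom end. It stays there; it does not hinder the lid.
- brush: flat dusting brush, 27x173x10 mm, lying to the left (+y) of the box; origin under its middle. Bystander.
- tweezers: steel tweezers, 13x120x10 mm, lying to the right (-y) of the box; origin under their middle. Bystander.
- blue_jar: white jar with a blue screw lid, 48 mm across, 50 mm high, behind and to the right of the box; origin under its middle. Bystander.
- wash_bottle: white squeeze bottle with a blue cap and bent spout, 64x106x184 mm, at the back left; origin at the underside. Bystander.
- marker: black capped marker pen, 14x135x16 mm, lying at the back right; origin under its middle. Bystander.
- cream_jar: white jar with a cream screw lid, 54 mm across, 62 mm high, at the back left; origin under its middle. Bystander.
Things that resemble listed ones, but are neither listed nor needed, are in the scene too. What is meant by the kit_box is not brown or yellow, and is the larger of those in its own colour.

How it is judged:
On the way, in this order (a step that is already met when the one before it is completed fails the run):
1. both discs lie flat in the box while the lid is still open (angle between each of disc_one, disc_two's own z axis and vertical below 0.15 rad and z of disc_one in the frame of kit_box between 0.004 and 0.015 m and x of disc_one in the frame of kit_box between -0.04 and 0.046 m and y of disc_one in the frame of kit_box between -0.065 and 0.065 m and z of disc_two in the frame of kit_box between 0.004 and 0.015 m and x of disc_two in the frame of kit_box between -0.04 and 0.046 m and y of disc_two in the frame of kit_box between -0.065 and 0.065 m and value of joint kit_box_lid above 1 rad), for 0.2 s.
2. the lid is shut (value of joint kit_box_lid below 0.05 rad), for 0.2 s.
At the end, for the whole second after the job is handed in: Both discs lie flat (within 0.15 rad) on the floor of the box, the vial is inside it, the lid is shut to within 0.05 rad, and the box is at rest within 40 mm of where it stood (angle between each of disc_one, disc_two's own z axis and vertical below 0.15 rad and z of disc_one in the frame of kit_box between 0.004 and 0.015 m and x of disc_one in the frame of kit_box between -0.04 and 0.046 m and y of disc_one in the frame of kit_box between -0.065 and 0.065 m and z of disc_two in the frame of kit_box between 0.004 and 0.015 m and x of disc_two in the frame of kit_box between -0.04 and 0.046 m and y of disc_two in the frame of kit_box between -0.065 and 0.065 m and value of joint kit_box_lid below 0.05 rad and z of vial in the frame of kit_box between 0 and 0.03 m and linear speed of kit_box below 0.01 m/s and distance of kit_box from where it was at the start of the episode below 0.04 m); the robot touches nothing.
It fails at once if a disc or the vial is lifted (more than about 12 mm) (z of any of disc_one, disc_two, vial in the frame of kit_box above 0.04 m).
It fails at once if a disc is pinched or pushed hard (fingers on it with more than 12 N) (contact force between the fingers and disc_one above 12 N or contact force between the fingers and disc_two above 12 N).
It fails at once if the box or its lid is pinched or pressed hard (fingers on it with more than 30 N) (contact force between the fingers and kit_box above 30 N).
It fails at once if the box is lifted, tipped or shoved more than 40 mm (height (world z) of kit_box above 0.012 m or angle between kit_box's own z axis and vertical above 0.12 rad or distance of kit_box from where it was at the start of the episode above 0.04 m).
It fails at once if a bystander is moved more than 30 mm (distance of any of brush, tweezers, blue_jar, wash_bottle, marker, cream_jar from where it was at the start of the episode above 0.03 m).
It also fails if it takes over 53 s, if anything falls off the work surface, if the arm or the gripper's body presses on something with over 40 N, if the wrist force passes 120 N, or if a joint passes its speed limit or range.

### The arm

A 6-joint arm with a two-finger parallel gripper is mounted at the origin on a cart in front of the work surface, level with it; the furniture and walls round the work are solid. World frame = base frame: x ahead of the robot, y to its left, z up, the work surface at z = 0. Lengths are in m, angles in rad, forces in N, time in s.
With the tool pointing down it reaches from about 0.3 to 0.775 m from the base axis. Payload 14.6 kg.
Tool frame: the origin (TCP) lies at the very end of the fingers, on their centre line; the grasp point (between the pads) lies 19 mm behind it; z points along the fingers, y is the line along which they close (so a half turn about z gives the same grasp; the last joint's range is limited). The gripper opens to 94 mm and grips with 3 to 60 N. Pads are 16 mm wide; open, the fingers measure 119 mm over their backs; the gripper's body (75 mm by 177 mm) begins 78 mm behind the grasp point.
Start: joints at [1.103, 0.3, 1.521, -0, 1.321, -0.067], TCP at [0.215, 0.506, 0.205] pointing down, gripper open.
Joint ranges: [-3.03, 3.03], [-0.79, 2.21], [0.23, 2.52], [-1.04, 4.18], [0, 3.07], [-2.55, 2.55]. Speed limits (rad/s): [2.22, 2.22, 2.57, 3.14, 3.14, 3.14].

### API

Orientations are given as [roll, pitch, yaw] about the fixed x, y, z axes, in that order (R = Rz(yaw) Ry(pitch) Rx(roll)).
In Python, from station import ctrl, cams gives the robot as it stands. The module is installed in compiled form; this text tells all that it offers.
- The arm moves only by the tool arm_command, never from a script. Its argument "plan" is a list that holds one entry, the list of rows, each a list of 7 numbers: the shift along the tool's x, y, z in a scale on which 1.0 is 1000 mm, then the turn, a rotation vector about the tool's x, y, z in fractions of the full range, 1 being 2 rad, then the closure, from -1 (fully open) to 1 (shut). A call has 1 to 12 rows; each row is the pose to reach, as a shift and turn from the pose commanded when the call began, along the tool's axes at that moment; what a row does not reach only later rows make up. A row lasts 1/10 s, in which the tool goes at most 50 mm and 8.59 degrees, less where a joint would pass 70% of its speed; a pose out of reach is approached as far as the arm can. No shift or turn number may pass 1 either way. A call with a gripper value outside its range is refused whole. The fingers move at their own pace and stop on an object; "squeeze" is the grip in N (left out, the last holds). Time passes only in rows, so rows that repeat a pose let the fingers close. It gives the time, the measured TCP pose, the force, the opening and the grip force at its end, in the units of the state.
- ctrl.get_obs(): the state, without advancing time (a new reading comes with each control period).
- cams.camera(name): name is "scene" or "side" or "wrist"; returns (picture, depth): 400x640x3 uint8, blue, green, red; 400x640 float32, m along the optical axis (not along the pixel's ray), 0 where there is no reading.
- cams.camera_info(name): a dict with "fx", "fy", "cx", "cy" (pixels), "world_to_cam" (4x4, takes a point from world to camera coordinates). Camera axes: x right, y down, z forward; pixel columns grow to the right and rows downward; lengths in m; the calibration is good to about 2 mm. The wrist camera is an equidistant fisheye: a pixel r from the principal point sees the ray r / f radians off the axis. A picture is of the moment at which its call begins: read the wrist's pose just before it. camera_info takes no time and is no camera call; for the wrist camera it gives the pose at the moment of the call.
- ctrl.hand_in(): hands the job in; it is judged then, once.
The state is a dict: "time_s": time; "qpos": joint angles; "joint_vel": joint speeds; "tau": joint torques, N m; "ee_pos": TCP position; "eef_rot": TCP orientation; "force": force on the tool from outside, world axes, zero at the start; "moment": the same for the moment, N m; "grip_width": finger opening in m; "grip_force": force on a finger pad.
Only numpy, scipy, OpenCV 4.12 (cv2) and the standard library are available. Lean on these libraries where they do the work, as an engineer would, in place of code of your own. Each camera call takes 0.05 s, during which the arm holds its last target. There are 200 camera calls.

## Working session

There is one attempt and no reset: what is moved stays moved. The work goes in short steps, Python scripts to look and compute and a tool call to move; the robot and the scene stay as the last step left them, time stands still between calls to the robot, and variables do not carry over. Pictures are saved under pics/ and viewed, at most 10 in all, crops included, and the job is handed in when it is done.

Besides the shell and the picture viewer there is one more tool, called after ">>>" by a JSON object that holds its "fn" and its "kwargs". arm_command: Moves the arm, as the interface text tells. Its arguments: {"type":"object","properties":{"plan":{"type":"array"},"squeeze":{"type":"number"}},"required":["plan"]}

```bash
mkdir -p pics; cat > h.py <<'E'
import numpy as np, cv2
from station import ctrl, cams
def grab(n):
    i=cams.camera_info(n); p,d=cams.camera(n); np.savez(''+n+'.npz',p=p,d=d,T=i['world_to_cam'],k=[i[k] for k in('fx','fy','cx','cy')]); cv2.imwrite(f'{n}.png',p); return p,d,i
def cloud(n):
    z=np.load(''+n+'.npz'); d=z['d']; fx,fy,cx,cy=z['k']; v,u=np.mgrid[:400,:640]
    P=np.stack([(u-cx)/fx*d,(v-cy)/fy*d,d],-1); T=np.linalg.inv(z['T']); W=P@T[:3,:3].T+T[:3,3]; W[d==0]=np.nan
    return z['p'],W
def proj(n,w):
    z=np.load(''+n+'.npz'); T=z['T']; fx,fy,cx,cy=z['k']; c=np.atleast_2d(w)@T[:3,:3].T+T[:3,3]
    return np.c_[fx*c[:,0]/c[:,2]+cx,fy*c[:,1]/c[:,2]+cy]
E
python3 - <<'E'
from h import *
a=grab('scene')[0]; b=grab('side')[0]
cv2.imwrite('pics/a.png',cv2.resize(a,(800,500)));cv2.imwrite('pics/b.png',cv2.resize(b,(800,500)))
print(ctrl.get_obs())
for n in('scene','side'): print(cams.camera_info(n))
E
```

```text
{'time_s': 0.1, 'qpos': array([ 1.10343677e+00,  3.00454254e-01,  1.52151452e+00, -5.75737255e-06,
        1.32070112e+00, -6.66416405e-02]), 'joint_vel': array([ 5.39191581e-04, -1.84176229e-03, -1.80304719e-03, -7.13152718e-04,
        1.31160413e-03,  1.41736542e-05]), 'tau': array([-5.04557229e-04, -5.32648194e+01, -3.53281009e+01,  7.09142885e-02,
        2.35411531e-02, -4.29197917e-05]), 'ee_pos': array([0.21446265, 0.50620844, 0.20492373]), 'eef_rot': array([-3.14051743e+00, -6.61718966e-05,  2.74087613e+00]), 'force': array([ 0.29406784, -0.5115867 ,  0.44982337]), 'moment': array([-0.01281882,  0.05103823, -0.00711471]), 'grip_force': 0.0, 'grip_width': 0.09388551559616617}
{'fx': 490.8703756555965, 'fy': 490.8703756555965, 'cx': 330.3511485242641, 'cy': 203.1316683495623, 'world_to_cam': array([[ 0.82149198, -0.56982992, -0.0210902 , -0.4651239 ],
       [-0.3167918 , -0.42532325, -0.84778717,  0.21199417],
       [ 0.47412434,  0.70313156, -0.52991708,  1.04182298],
       [ 0.        ,  0.        ,  0.        ,  1.        ]])}
{'fx': 364.6547331929732, 'fy': 364.6547331929732, 'cx': 317.550400789636, 'cy': 205.76671447879386, 'world_to_cam': array([[ 0.87404906, -0.48567042, -0.01274655, -0.47957788],
       [-0.26736472, -0.45893237, -0.84728813,  0.18880912],
       [ 0.40565298,  0.74397938, -0.53098055,  1.02974471],
       [ 0.        ,  0.        ,  0.        ,  1.        ]])}
```

View pics/a.png

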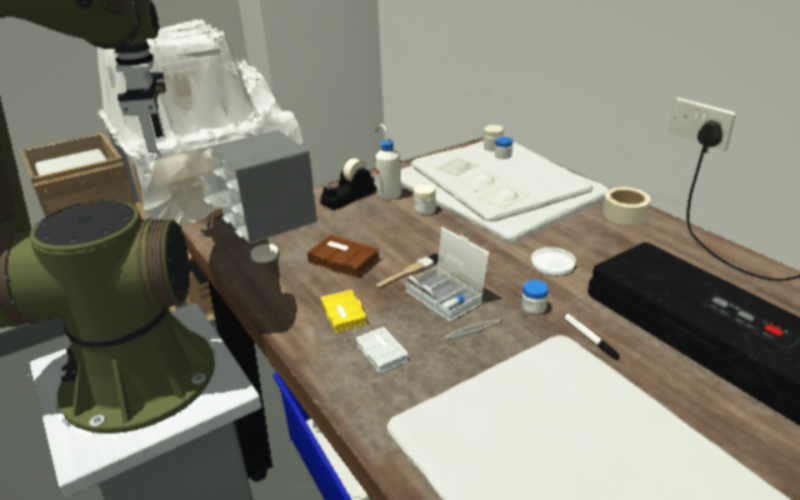

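View pics/b.png

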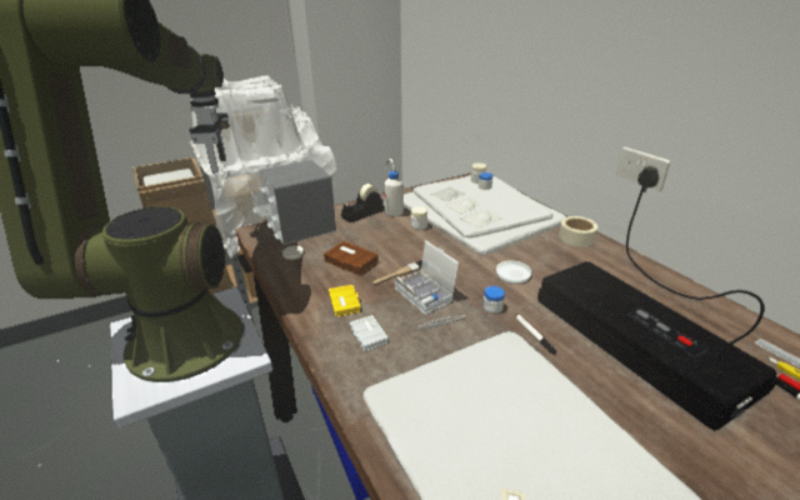

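The pictures show the kit_box candidates, in 800-px scene coordinates:
- brown box (343,254)
- yellow box (344,310)
- small closed clear box (382,348)
- larger clear box with its lid standing (447,280), which is my choice

Next I'll check it in a close crop and measure it.

```bash
python3 - <<'E'
from h import *
p,W=cloud('scene')
c=p[175:265,305:405]; cv2.imwrite('pics/c.png',cv2.resize(c,(800,720),interpolation=cv2.INTER_CUBIC)[:600])
S=W[175:265,305:405].reshape(-1,3); S=S[~np.isnan(S[:,0])]
lid=S[(S[:,2]>.055)&(S[:,2]<.125)]
print(len(lid),lid.min(0),lid.max(0))
# lid plane
m=lid.mean(0);print(m)
xy=lid[:,:2]; (cx,cy),(w,h),a=cv2.minAreaRect(xy.astype('f4')); print(cx,cy,w,h,a)
u,s,v=np.linalg.svd(lid-m,full_matrices=False);print(s,v)
for lo in(.055,.07,.085,.1): 
  q=lid[(lid[:,2]>lo)&(lid[:,2]<lo+.015)]; print(lo,len(q),q.mean(0),q.min(0),q.max(0))
b=S[(S[:,2]>.015)&(S[:,2]<.035)]; print(cv2.minAreaRect(b[:,:2].astype('f4')),len(b))
mid=S[(S[:,2]>.035)&(S[:,2]<.05)]; print(len(mid)); print(mid[::3].round(3))
E
```

```text
900 [ 0.59083303 -0.1828123   0.05503809] [ 0.6166953  -0.04975843  0.11980664]
[ 0.60484643 -0.11961588  0.0858756 ]
0.6042596101760864 -0.116388700902462 0.015542482025921345 0.1327182948589325 5.581015586853027
[1.12721325 0.53813547 0.04922819] [[ 0.08888619 -0.9960409  -0.00133181]
 [ 0.12827986  0.01012164  0.99168636]
 [ 0.98774669  0.08831807 -0.12867166]]
0.055 217 [ 0.6016655  -0.1205746   0.06255339] [ 0.59083303 -0.1825882   0.05503809] [ 0.60934621 -0.05125801  0.06989858]
0.07 221 [ 0.60387955 -0.11950501  0.07753473] [ 0.59507361 -0.1828123   0.07011171] [ 0.61182707 -0.05007474  0.08492372]
0.085 222 [ 0.60602299 -0.11934482  0.09246275] [ 0.59822913 -0.18167193  0.08504951] [ 0.6147947  -0.05021562  0.09996023]
0.1 218 [ 0.60767462 -0.12012121  0.10768749] [ 0.59952395 -0.1814805   0.10004618] [ 0.6166953  -0.04975843  0.11491062]
((0.6188517212867737, -0.0735531896352768), (0.46147620677948, 0.15369148552417755), 37.665714263916016) 1006
288
[[ 0.8    0.018  0.038]
 [ 0.596 -0.052  0.045]
 [ 0.594 -0.059  0.046]
 [ 0.592 -0.057  0.042]
 [ 0.595 -0.066  0.046]
 [ 0.5
[... 1478 characters left out ...]
37]
 [ 0.507 -0.094  0.042]
 [ 0.6   -0.152  0.036]
 [ 0.602 -0.161  0.04 ]
 [ 0.602 -0.172  0.046]
 [ 0.507 -0.089  0.036]
 [ 0.51  -0.098  0.04 ]
 [ 0.603 -0.164  0.039]
 [ 0.606 -0.172  0.042]
 [ 0.508 -0.096  0.037]
 [ 0.604 -0.164  0.035]
 [ 0.604 -0.174  0.041]
 [ 0.507 -0.102  0.038]
 [ 0.511 -0.117  0.045]
 [ 0.603 -0.172  0.037]
 [ 0.604 -0.182  0.043]
 [ 0.508 -0.122  0.046]
 [ 0.513 -0.127  0.047]
 [ 0.604 -0.178  0.038]
 [ 0.51  -0.119  0.04 ]
 [ 0.509 -0.133  0.049]
 [ 0.509 -0.116  0.036]
 [ 0.51  -0.132  0.045]
 [ 0.602 -0.184  0.035]
 [ 0.511 -0.13   0.04 ]
 [ 0.514 -0.138  0.044]
 [ 0.511 -0.134  0.04 ]
 [ 0.516 -0.139  0.041]
 [ 0.515 -0.141  0.039]
 [ 0.517 -0.142  0.036]]
```

View pics/c.png

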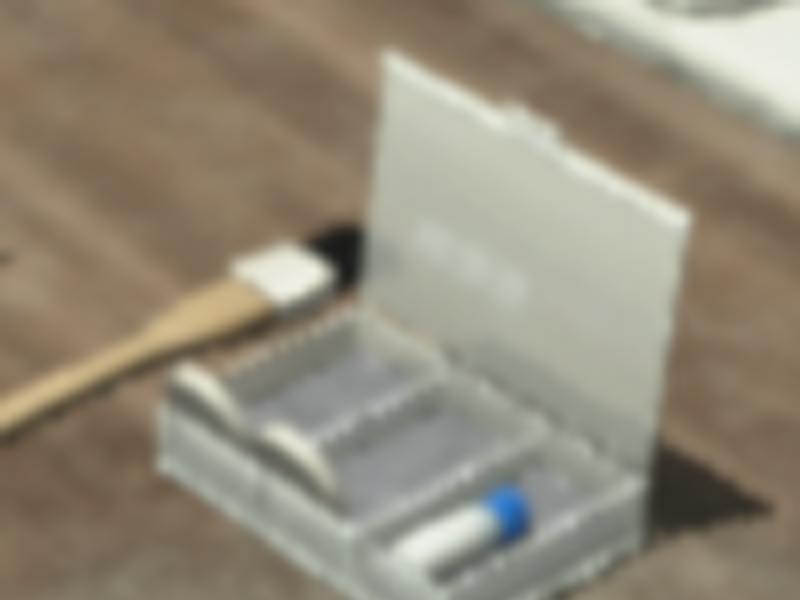

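The crop confirms the choice. The two discs lean on the front wall at crop (205,400) and (300,460), in the left and middle compartments. The vial is in the right one at (465,530), and the lid stands behind. The lid fit gives a box yaw of about 0.089, an origin of about (0.551,-0.120) and a lid angle of about 1.70 rad. Predicted disc tops agree with the measured x of 0.507 and 0.511 and z of 0.047.

```bash
cat >> h.py <<'E'
from scipy.spatial.transform import Rotation as Ro
YAW=0.089; O=np.array([.551,-.120,0])
RB=Ro.from_euler('z',YAW)
def tool(bx,by,z,O=O):   # box-frame mm TCP target -> shift mm in tool axes + rotvec to (tool x=-box x)
    o=ctrl.get_obs(); R=Ro.from_euler('xyz',o['eef_rot']); t=RB.apply(np.array([bx,by,z])/1e3)+O
    Rt=RB*Ro.from_euler('xyz',[np.pi,0,np.pi])
    return (R.inv().apply(t-o['ee_pos'])*1e3).round(1),(R.inv()*Rt).as_rotvec().round(3),t.round(4)
E
python3 - <<'E'
from h import *
print(tool(-70,43,100)); print(tool(-70,0,100))
p,W=cloud('scene'); q=W.reshape(-1,3)
# front wall/box check: points in box frame
b=RB.inv().apply(q-O)*1e3
m=(b[:,2]>36)&(b[:,2]<50)&(b[:,0]<-25)&(b[:,0]>-60)&(abs(b[:,1])<70)
d=b[m]; print('discs',len(d)); 
for s in(d[d[:,1]>20],d[d[:,1]<20]): print(s.min(0).round(),s.max(0).round(),s[s[:,2]>44].mean(0).round(1))
f=(b[:,2]>8)&(b[:,2]<30)&(b[:,0]<-25)&(b[:,0]>-50)&(abs(b[:,1])<75); f=b[f]; print('front',np.percentile(f,[1,10,50,90,99],axis=0).round(1))
t=(q[:,2]>.15)&(q[:,0]>.2)&(q[:,0]<.75)&(abs(q[:,1])<.6); t=q[t]; print('tall',len(t),t.min(0) if len(t) else'',t.max(0) if len(t) else '')
j=(b[:,2]>20)&(b[:,2]<70)&(b[:,0]>60)&(b[:,0]<160)&(abs(b[:,1])<120); j=b[j]; print('behind',np.percentile(j,[0,10,50,90,100],axis=0).round())
E
```

```text
(array([-472.2, -440.2,  105.4]), array([-0.001, -0.   , -0.49 ]), array([ 0.4775, -0.0834,  0.1   ]))
(array([-492.4, -478.1,  105.4]), array([-0.001, -0.   , -0.49 ]), array([ 0.4813, -0.1262,  0.1   ]))
discs 78
[-45.  21.  36.] [-35.  56.  48.] [-41.4  40.1  46.3]
[-43. -21.  36.] [-36.   9.  49.] [-41.   -3.2  46.1]
front [[-41.6 -68.3   8.1]
 [-40.3 -64.2  10.8]
 [-38.4 -14.9  19.6]
 [-31.4  45.7  26.5]
 [-25.9  59.7  29. ]]
tall 4187 [0.20006015 0.29956053 0.1500017 ] [0.72672017 0.57866318 0.53425357]
behind [[ 107. -120.   51.]
 [ 107. -120.   51.]
 [ 107. -120.   51.]
 [ 107. -120.   51.]
 [ 107. -120.   51.]]
```

```bash
python3 - <<'E'
from h import *
for n in('scene','side'):
    p,W=cloud(n)
    s=.8
    for u,v in([(240,150),(285,180),(305,150),(280,220),(265,240)] if n=='scene' else [(300,190),(330,190),(290,220)]):
        print(n,u,v,W[int(v*s),int(u*s)].round(3))
    print(proj(n,[[.214,.506,.205],[.3,.36,.2],[.35,.21,.15]])/s)
E
```

```text
scene 240 150 [0.372 0.407 0.187]
scene 285 180 [0.429 0.306 0.134]
scene 305 150 [0.489 0.312 0.189]
scene 280 220 [0.403 0.307 0.039]
scene 265 240 [0.358 0.302 0.003]
[[156.11525772 145.88238481]
 [215.6469139  159.09398625]
 [268.46471455 198.43457115]]
side 300 190 [0.398 0.309 0.162]
side 330 190 [0.489 0.307 0.143]
side 290 220 [0.355 0.306 0.076]
[[218.81565476 166.87148505]
 [259.90410646 178.72975457]
 [295.58628458 210.38272334]]
```

The manual's scale: shifts go in shares of 1000 mm and turns go in shares of 2 rad. Converting my numbers, -470 mm / 1000 = -0.47, -195 mm / 1000 = -0.195, -0.49 rad / 2 = -0.245.

>>> {"fn": "arm_command", "kwargs": {"plan": [[[-0.104, -0.195, -0.03, 0, 0, 0, 1], [-0.104, -0.195, -0.03, 0, 0, 0, 1], [-0.104, -0.195, -0.03, 0, 0, 0, 1], [-0.104, -0.195, -0.03, 0, 0, 0, 1], [-0.104, -0.195, -0.03, 0, 0, 0, 1], [-0.47, -0.442, 0.085, 0, 0, -0.245, 1], [-0.47, -0.442, 0.085, 0, 0, -0.245, 1], [-0.47, -0.442, 0.085, 0, 0, -0.245, 1], [-0.47, -0.442, 0.085, 0, 0, -0.245, 1], [-0.47, -0.442, 0.085, 0, 0, -0.245, 1], [-0.47, -0.442, 0.085, 0, 0, -0.245, 1], [-0.47, -0.442, 0.085, 0, 0, -0.245, 1]]], "squeeze": 5}}

```text
time_s: 1.3
ee_pos: [0.3968, 0.037, 0.158]
eef_rot: [3.142, 0.0, -3.052]
force: [0.7, 0.7, 1.0]
grip_width: 0.0018
grip_force: 0.0
```

```bash
python3 -c "
from h import *
o=ctrl.get_obs();print(o['time_s'],o['ee_pos'],o['eef_rot'],o['force'],o['grip_width']);print(tool(-70,41,80),tool(-70,41,36))"
```

```text
1.3 [0.39682282 0.0369976  0.15802842] [ 3.14157031e+00  4.16738051e-04 -3.05245703e+00] [0.74207456 0.70554509 1.02991108] 0.0017769705352822136
(array([ -69.6, -129.1,   78.1]), array([0., 0., 0.]), array([ 0.4776, -0.0854,  0.08  ])) (array([ -69.5, -129.1,  122.1]), array([0., 0., 0.]), array([ 0.4776, -0.0854,  0.036 ]))
```

To row units: -129 mm / 1000 = -0.129, 121 mm / 1000 = 0.121.

>>> {"fn": "arm_command", "kwargs": {"plan": [[[-0.07, -0.129, 0.078, 0, 0, 0, 1], [-0.07, -0.129, 0.078, 0, 0, 0, 1], [-0.07, -0.129, 0.078, 0, 0, 0, 1], [-0.07, -0.129, 0.078, 0, 0, 0, 1], [-0.07, -0.129, 0.121, 0, 0, 0, 1], [-0.07, -0.129, 0.121, 0, 0, 0, 1], [-0.07, -0.129, 0.121, 0, 0, 0, 1]]]}}

```text
time_s: 2.0
ee_pos: [0.4771, -0.083, 0.0378]
eef_rot: [3.141, -0.002, -3.052]
force: [-0.1, -0.8, 0.5]
grip_width: 0.0003
grip_force: 0.0
```

```bash
python3 -c "
from h import *
o=ctrl.get_obs();print(o['time_s'],o['ee_pos'],o['eef_rot'],o['force'],o['joint_vel'].round(3));print(tool(-70,41,36))
p=grab('side')[0]; cv2.imwrite('pics/d.png',cv2.resize(p[185:260,300:400],(800,600),interpolation=cv2.INTER_CUBIC))"
```

```text
2.0 [ 0.47708458 -0.08304846  0.03778242] [ 3.14103910e+00 -1.62950392e-03 -3.05218682e+00] [-0.09348875 -0.78365741  0.45778826] [ 0.008 -0.042 -0.023  0.     0.003  0.   ]
(array([-0.3, -2.4,  1.8]), array([ 0.001, -0.002,  0.   ]), array([ 0.4776, -0.0854,  0.036 ]))
```

View pics/d.png

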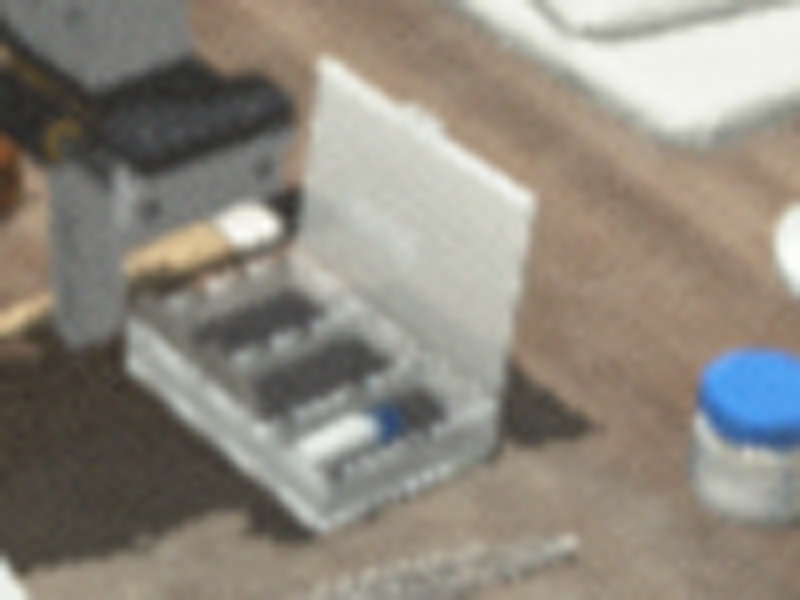

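The finger stands in front of the left disc, with its tip at crop (90,340), clear of the wall. I'll push the left disc slowly.

To row units: -33 mm / 1000 = -0.033, -31 mm / 1000 = -0.031.

>>> {"fn": "arm_command", "kwargs": {"plan": [[[-0.008, -0.001, 0.001, 0, 0, 0, 1], [-0.015, -0.001, 0.001, 0, 0, 0, 1], [-0.017, -0.001, 0.001, 0, 0, 0, 1], [-0.019, -0.001, 0.001, 0, 0, 0, 1], [-0.021, -0.001, 0.001, 0, 0, 0, 1], [-0.023, -0.001, 0.001, 0, 0, 0, 1], [-0.025, -0.001, 0.001, 0, 0, 0, 1], [-0.027, -0.001, 0.001, 0, 0, 0, 1], [-0.029, -0.001, 0.001, 0, 0, 0, 1], [-0.031, -0.001, 0.001, 0, 0, 0, 1], [-0.033, -0.001, 0.001, 0, 0, 0, 1]]]}}

```text
time_s: 3.15
ee_pos: [0.5106, -0.0813, 0.0365]
eef_rot: [-3.142, -0.0, -3.052]
force: [1.0, -0.6, -0.4]
grip_width: 0.0008
grip_force: 0.0
```

>>> {"fn": "arm_command", "kwargs": {"plan": [[[-0.002, 0, 0, 0, 0, 0, 1], [-0.004, 0, 0, 0, 0, 0, 1], [-0.006, 0, 0, 0, 0, 0, 1], [-0.008, 0, 0, 0, 0, 0, 1], [-0.01, 0, 0, 0, 0, 0, 1], [-0.012, 0, 0, 0, 0, 0, 1], [-0.012, 0, 0, 0, 0, 0, 1]]]}}

```text
time_s: 3.85
ee_pos: [0.5226, -0.0803, 0.0365]
eef_rot: [-3.142, 0.0, -3.052]
force: [-0.3, -0.3, -0.1]
grip_width: 0.0005
grip_force: 0.0
```

```bash
python3 -c "
from h import *
o=ctrl.get_obs();print(o['time_s'],o['ee_pos'],o['force']);print(tool(-70,-2,70),tool(-70,-2,37))
p,d,i=grab('scene'); cv2.imwrite('pics/e.png',cv2.resize(p[175:265,305:405],(660,594),interpolation=cv2.INTER_CUBIC))"
```

```text
3.85 [ 0.52257462 -0.08025844  0.03647075] [-0.27387717 -0.33393908 -0.0979921 ]
(array([ 45.2, -44.1, -33.5]), array([-0.,  0.,  0.]), array([ 0.4815, -0.1282,  0.07  ])) (array([ 45.2, -44.1,  -0.5]), array([-0.,  0.,  0.]), array([ 0.4815, -0.1282,  0.037 ]))
```

View pics/e.png

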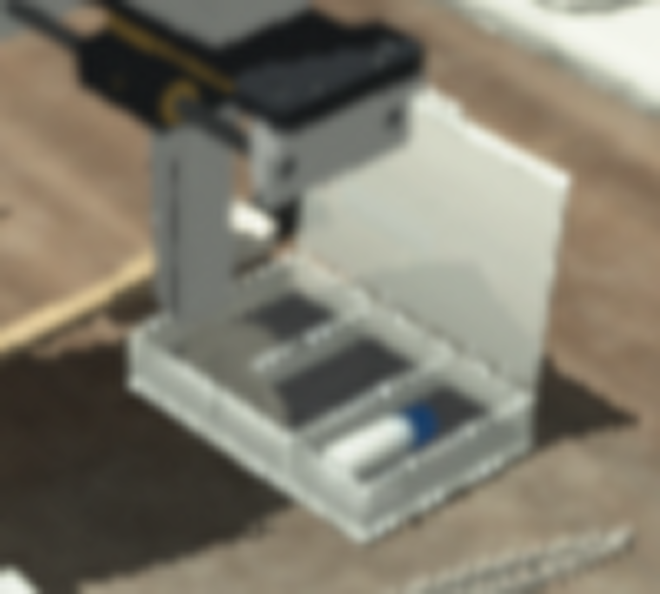

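The left disc appears to have gone over at (220,345), and the middle one still leans at (250,375). I'll retreat, shift across and push the second.

To row units: 45 mm / 1000 = 0.045, -44 mm / 1000 = -0.044.

>>> {"fn": "arm_command", "kwargs": {"plan": [[[0.025, 0, -0.01, 0, 0, 0, 1], [0.045, 0, -0.01, 0, 0, 0, 1], [0.045, -0.022, -0.01, 0, 0, 0, 1], [0.045, -0.044, 0, 0, 0, 0, 1], [0.045, -0.044, 0, 0, 0, 0, 1], [0.045, -0.044, 0, 0, 0, 0, 1], [0.038, -0.044, 0, 0, 0, 0, 1], [0.03, -0.044, 0, 0, 0, 0, 1], [0.028, -0.044, 0, 0, 0, 0, 1], [0.026, -0.044, 0, 0, 0, 0, 1], [0.024, -0.044, 0, 0, 0, 0, 1], [0.022, -0.044, 0, 0, 0, 0, 1]]]}}

```text
time_s: 5.1
ee_pos: [0.5044, -0.126, 0.0365]
eef_rot: [3.142, -0.0, -3.052]
force: [-0.8, -0.5, 0.1]
grip_width: 0.0005
grip_force: 0.0
```

To row units: -22 mm / 1000 = -0.022, -20 mm / 1000 = -0.02.

>>> {"fn": "arm_command", "kwargs": {"plan": [[[-0.002, 0, 0, 0, 0, 0, 1], [-0.004, 0, 0, 0, 0, 0, 1], [-0.006, 0, 0, 0, 0, 0, 1], [-0.008, 0, 0, 0, 0, 0, 1], [-0.01, 0, 0, 0, 0, 0, 1], [-0.012, 0, 0, 0, 0, 0, 1], [-0.014, 0, 0, 0, 0, 0, 1], [-0.016, 0, 0, 0, 0, 0, 1], [-0.018, 0, 0, 0, 0, 0, 1], [-0.02, 0, 0, 0, 0, 0, 1], [-0.022, 0, 0, 0, 0, 0, 1], [-0.022, 0, 0, 0, 0, 0, 1]]]}}

```text
time_s: 6.3
ee_pos: [0.5265, -0.1241, 0.0365]
eef_rot: [-3.142, 0.0, -3.052]
force: [0.3, 0.5, -0.1]
grip_width: 0.0004
grip_force: 0.0
```

To row units: -140 mm / 1000 = -0.14, -100 mm / 1000 = -0.1.

>>> {"fn": "arm_command", "kwargs": {"plan": [[[0.025, 0, -0.01, 0, 0, 0, 1], [0.05, 0, -0.05, 0, 0, 0, 1], [0.05, 0, -0.1, 0, 0, 0, 1], [0.05, 0, -0.14, 0, 0, 0, 1], [0.05, 0, -0.14, 0, 0, 0, 1]]]}}

```text
time_s: 6.8
ee_pos: [0.4783, -0.1293, 0.1819]
eef_rot: [-3.138, 0.008, -3.053]
force: [-0.0, 0.3, 0.2]
grip_width: 0.0004
grip_force: 0.0
```

```bash
python3 - <<'E'
from h import *
o=ctrl.get_obs();print(o['time_s'],o['ee_pos'],o['force'])
p,d,i=grab('scene'); cv2.imwrite('pics/f.png',cv2.resize(p[175:265,305:405],(660,594),interpolation=cv2.INTER_CUBIC))
p,W=cloud('scene'); b=RB.inv().apply(W.reshape(-1,3)-O)*1e3
m=(b[:,2]>27)&(b[:,2]<60)&(b[:,0]<0)&(b[:,0]>-60)&(abs(b[:,1])<70); print(m.sum(),b[m][:5].round())
l=b[(b[:,2]>55)&(b[:,2]<125)&(b[:,0]>20)&(b[:,0]<80)&(abs(b[:,1])<75)]
print(len(l),np.percentile(l,[1,50,99],axis=0).round(1)); print(np.polyfit(l[:,2],l[:,0],1))
E
```

```text
6.8 [ 0.47833664 -0.12927209  0.18185036] [-0.02257375  0.26018064  0.21594196]
5 [[-10.  60.  27.]
 [-42.  11.  28.]
 [-15. -45.  28.]
 [-12. -45.  27.]
 [-39. -58.  27.]]
894 [[ 47.6 -66.1  55.5]
 [ 53.8  -5.2  85.3]
 [ 59.4  62.4 117.2]]
[ 0.12249341 43.13539136]
```

View pics/f.png

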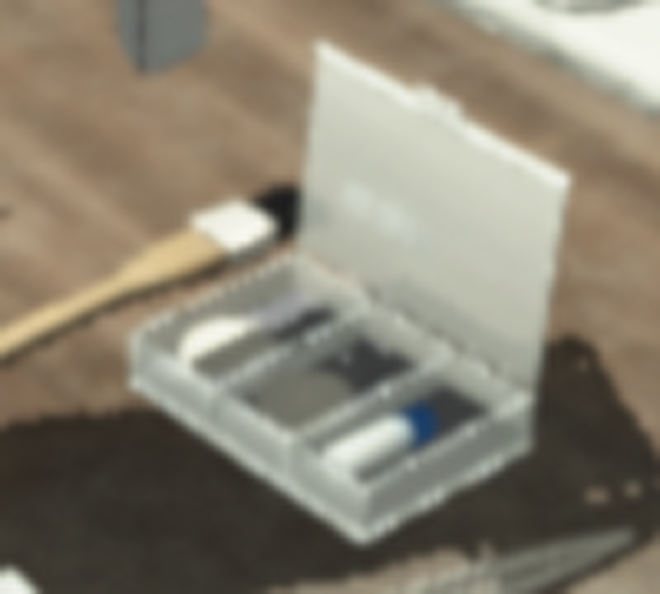

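Both discs lie flat, the left at (215,345) and the middle at (300,390). Nothing sticks out above the walls, the lid is still at about 1.69 rad and the box hasn't moved. Next I go over and behind the lid.

To row units: -157 mm / 1000 = -0.157, -110 mm / 1000 = -0.11.

>>> {"fn": "arm_command", "kwargs": {"plan": [[[-0.02, 0, -0.025, 0, 0, 0, 1], [-0.06, 0, -0.025, 0, 0, 0, 1], [-0.11, 0, -0.025, 0, 0, 0, 1], [-0.157, 0.002, -0.025, 0, 0, 0, 1], [-0.157, 0.002, -0.025, 0, 0, 0, 1], [-0.157, 0.002, -0.025, 0, 0, 0, 1], [-0.157, 0.002, 0.02, 0, 0, 0, 1], [-0.157, 0.002, 0.06, 0, 0, 0, 1], [-0.157, 0.002, 0.08, 0, 0, 0, 1], [-0.157, 0.002, 0.08, 0, 0, 0, 1], [-0.157, 0.002, 0.08, 0, 0, 0, 1]]]}}

```text
time_s: 7.95
ee_pos: [0.6324, -0.1129, 0.0976]
eef_rot: [-3.141, 0.001, -3.053]
force: [-0.2, 0.0, 0.2]
grip_width: 0.0006
grip_force: 0.0
```

```bash
python3 - <<'E'
from h import *
o=ctrl.get_obs();print(o['time_s'],o['ee_pos'],o['force'])
for a in [(63,-2,96.5),(49,-2,97),(35,-2,94)]: print(tool(*a)[:2])
E
```

```text
7.95 [ 0.63236773 -0.11286384  0.09763923] [-0.21389442  0.03495094  0.15742706]
(array([18.7, -1.9,  1.1]), array([-0.   ,  0.001, -0.   ]))
(array([32.7, -1.9,  0.6]), array([-0.   ,  0.001, -0.   ]))
(array([46.7, -1.9,  3.6]), array([-0.   ,  0.001, -0.   ]))
```

To row units: 53 mm / 1000 = 0.053, 50 mm / 1000 = 0.05.

>>> {"fn": "arm_command", "kwargs": {"plan": [[[0.01, -0.002, 0.001, 0, 0, 0, 1], [0.018, -0.002, 0.001, 0, 0, 0, 1], [0.022, -0.002, 0.001, 0, 0, 0, 1], [0.026, -0.002, 0.001, 0, 0, 0, 1], [0.029, -0.002, 0.001, 0, 0, 0, 1], [0.033, -0.002, 0.001, 0, 0, 0, 1], [0.036, -0.002, 0.001, 0, 0, 0, 1], [0.04, -0.002, 0.002, 0, 0, 0, 1], [0.043, -0.002, 0.002, 0, 0, 0, 1], [0.046, -0.002, 0.003, 0, 0, 0, 1], [0.05, -0.002, 0.004, 0, 0, 0, 1], [0.053, -0.002, 0.005, 0, 0, 0, 1]]]}}

```text
time_s: 9.15
ee_pos: [0.5797, -0.1193, 0.0913]
eef_rot: [3.142, -0.0, -3.052]
force: [0.3, 0.1, -0.4]
grip_width: 0.0005
grip_force: 0.2
```

```bash
python3 - <<'E'
from h import *
o=ctrl.get_obs();print(o['time_s'],o['ee_pos'],o['force']); print(tool(22.2,-2,89.4)[0],tool(-16,-2,28)[0])
p,d,i=grab('scene'); cv2.imwrite('pics/g.png',cv2.resize(p[165:265,295:405],(660,600),interpolation=cv2.INTER_CUBIC))
E
```

```text
9.15 [ 0.57970875 -0.11933194  0.09132017] [ 0.27147472  0.10819341 -0.44012584]
[ 6.5 -0.1  1.9] [44.6 -0.1 63.3]
```

View pics/g.png

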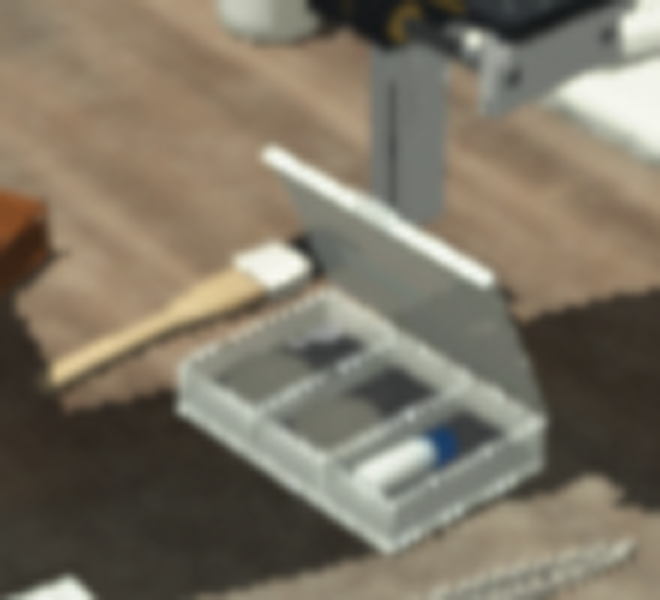

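The lid is at about 1.2 rad and following the finger at (410,215). The discs are still flat and the box is steady.

To row units: 33 mm / 1000 = 0.033, 30 mm / 1000 = 0.03.

>>> {"fn": "arm_command", "kwargs": {"plan": [[[0.003, 0, 0.001, 0, 0, 0, 1], [0.007, 0, 0.002, 0, 0, 0, 1], [0.01, 0, 0.004, 0, 0, 0, 1], [0.013, 0, 0.005, 0, 0, 0, 1], [0.015, 0, 0.007, 0, 0, 0, 1], [0.018, 0, 0.01, 0, 0, 0, 1], [0.021, 0, 0.012, 0, 0, 0, 1], [0.024, 0, 0.014, 0, 0, 0, 1], [0.026, 0, 0.017, 0, 0, 0, 1], [0.028, 0, 0.019, 0, 0, 0, 1], [0.03, 0, 0.022, 0, 0, 0, 1], [0.033, 0, 0.025, 0, 0, 0, 1]]]}}

```text
time_s: 10.4
ee_pos: [0.5471, -0.1222, 0.0662]
eef_rot: [-3.142, 0.0, -3.052]
force: [1.0, 0.0, 0.1]
grip_width: 0.0002
grip_force: 0.2
```

To row units: 31 mm / 1000 = 0.031, 29 mm / 1000 = 0.029.

>>> {"fn": "arm_command", "kwargs": {"plan": [[[0.002, 0, 0.003, 0, 0, 0, 1], [0.004, 0, 0.006, 0, 0, 0, 1], [0.005, 0, 0.009, 0, 0, 0, 1], [0.007, 0, 0.012, 0, 0, 0, 1], [0.008, 0, 0.015, 0, 0, 0, 1], [0.009, 0, 0.019, 0, 0, 0, 1], [0.01, 0, 0.022, 0, 0, 0, 1], [0.011, 0, 0.025, 0, 0, 0, 1], [0.011, 0, 0.029, 0, 0, 0, 1], [0.011, 0, 0.031, 0, 0, 0, 1]]]}}

```text
time_s: 11.4
ee_pos: [0.5361, -0.1232, 0.035]
eef_rot: [3.141, -0.0, -3.052]
force: [-0.3, -0.4, 0.6]
grip_width: 0.0005
grip_force: 0.1
```

```bash
python3 - <<'E'
from h import *
o=ctrl.get_obs();print(o['time_s'],o['ee_pos'],o['force']); print(tool(-16,-2,28)[0])
E
```

```text
11.4 [ 0.53605893 -0.12316837  0.03498629] [-0.28398518 -0.36455948  0.6011558 ]
[ 0.8 -0.2  7. ]
```

To row units: 6 mm / 1000 = 0.006, 5 mm / 1000 = 0.005.

>>> {"fn": "arm_command", "kwargs": {"plan": [[[0.001, 0, 0.001, 0, 0, 0, 1], [0.001, 0, 0.002, 0, 0, 0, 1], [0.001, 0, 0.003, 0, 0, 0, 1], [0.001, 0, 0.004, 0, 0, 0, 1], [0.001, 0, 0.005, 0, 0, 0, 1], [0.001, 0, 0.006, 0, 0, 0, 1], [0.001, 0, 0.006, 0, 0, 0, 1], [0.001, 0, 0.006, 0, 0, 0, 1]]]}}

```text
time_s: 12.2
ee_pos: [0.5352, -0.1233, 0.0295]
eef_rot: [3.142, -0.0, -3.052]
force: [1.3, -0.5, -0.1]
grip_width: 0.0007
grip_force: 0.0
```

To row units: 1 mm / 1000 = 0.001, 0.5 mm / 1000 = 0.0005.

>>> {"fn": "arm_command", "kwargs": {"plan": [[[0, 0, 0.0005, 0, 0, 0, 1], [0, 0, 0.0005, 0, 0, 0, 1], [0, 0, 0.001, 0, 0, 0, 1], [0, 0, 0.001, 0, 0, 0, 1]]]}}

```text
time_s: 12.6
ee_pos: [0.5352, -0.1233, 0.0284]
eef_rot: [3.142, -0.0, -3.052]
force: [-0.4, 0.1, -0.2]
grip_width: 0.0006
grip_force: 0.0
```

To row units: 0.5 mm / 1000 = 0.0005.

>>> {"fn": "arm_command", "kwargs": {"plan": [[[0, 0, 0.0005, 0, 0, 0, 1], [0, 0, 0.0005, 0, 0, 0, 1], [0, 0, 0.0005, 0, 0, 0, 1]]]}}

```text
time_s: 12.9
ee_pos: [0.5352, -0.1233, 0.028]
eef_rot: [-3.142, -0.0, -3.052]
force: [-0.9, -0.6, 0.3]
grip_width: 0.0004
grip_force: 0.0
```

To row units: 0.5 mm / 1000 = 0.0005.

>>> {"fn": "arm_command", "kwargs": {"plan": [[[0, 0, 0.0005, 0, 0, 0, 1], [0, 0, 0.0005, 0, 0, 0, 1], [0, 0, 0.0005, 0, 0, 0, 1]]]}}

```text
time_s: 13.2
ee_pos: [0.5353, -0.1233, 0.0277]
eef_rot: [-3.141, 0.0, -3.052]
force: [-1.8, 0.2, 4.8]
grip_width: 0.0004
grip_force: 2.5
```

To row units: 0.4 mm / 1000 = 0.0004.

>>> {"fn": "arm_command", "kwargs": {"plan": [[[0, 0, 0.0004, 0, 0, 0, 1], [0, 0, 0.0004, 0, 0, 0, 1], [0, 0, 0.0004, 0, 0, 0, 1]]]}}

```text
time_s: 13.5
ee_pos: [0.5353, -0.1234, 0.0276]
eef_rot: [-3.141, 0.0, -3.052]
force: [-3.3, 0.4, 8.4]
grip_width: 0.0005
grip_force: 4.3
```

To row units: -150 mm / 1000 = -0.15, -130 mm / 1000 = -0.13.

>>> {"fn": "arm_command", "kwargs": {"plan": [[[0, 0, -0.03, 0, 0, 0, 1], [0, 0, -0.08, 0, 0, 0, 1], [0, 0, -0.13, 0, 0, 0, 1], [0.06, 0, -0.15, 0, 0, 0, 1], [0.11, 0, -0.15, 0, 0, 0, 1], [0.11, 0, -0.15, 0, 0, 0, 1], [0.11, 0, -0.15, 0, 0, 0, 1]]]}}

```text
time_s: 14.2
ee_pos: [0.425, -0.1333, 0.1776]
eef_rot: [-3.141, 0.001, -3.054]
force: [-0.3, -0.1, 0.5]
grip_width: 0.0005
grip_force: 0.0
```

```bash
python3 - <<'E'
from h import *
o=ctrl.get_obs();print(o['time_s'],o['ee_pos'],o['force'])
p,d,i=grab('scene'); cv2.imwrite('pics/i.png',cv2.resize(p[165:265,295:405],(660,600),interpolation=cv2.INTER_CUBIC))
p,W=cloud('scene'); b=RB.inv().apply(W.reshape(-1,3)-O)*1e3
l=b[(b[:,2]>18)&(b[:,2]<50)&(b[:,0]>-38)&(b[:,0]<44)&(abs(b[:,1])<62)]
print(len(l)); A=np.c_[l[:,:2],np.ones(len(l))]; print(np.linalg.lstsq(A,l[:,2],rcond=None)[0],np.percentile(l,[1,50,99],axis=0).round(1))
E
```

```text
14.2 [ 0.4250256  -0.13334366  0.17764093] [-0.2555848  -0.07528606  0.50613189]
980
[4.59964833e-03 1.44074588e-03 2.86042647e+01] [[-37.6 -60.8  24.9]
 [  1.5  -3.6  28.7]
 [ 43.   60.2  31.8]]
```

View pics/i.png

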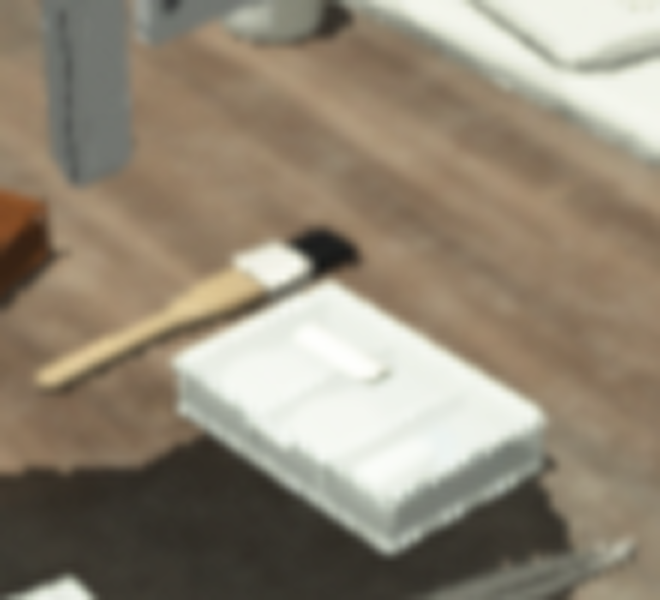

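The lid is level at 28.6 mm with a slope of 0.005, so it is shut. The box is in place and the gripper is clear.

```bash
python3 -c "
from station import ctrl
print(ctrl.hand_in())"
```

```text
the job is handed in; nothing more can be done
None
```

Both discs were tipped flat, the lid was pushed shut (measured level at 28.6 mm), the box and its vial stayed in place, and the job was handed in at about 14 s; no verdict was returned.

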